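# Seat the sweet jar in its stand and unscrew the tight lid

### The arm

A 6-joint arm with a two-finger parallel gripper is mounted at the origin on the work surface. World frame = base frame: x ahead of the robot, y to its left, z up, the work surface at z = 0. Lengths are in m, angles in rad, forces in N, time in s.
With the tool pointing down it reaches from about 0.4 to 0.825 m from the base axis. Payload 7 kg.
Tool frame: the origin (TCP) lies between the finger pads; the fingertips stand 8 mm ahead of it and the grasp point (between the pads) lies 11 mm behind it (arm.finger_overhang is the distance from the TCP to the fingertips, in m); z points along the fingers, y is the line along which they close (so a half turn about z gives the same grasp; the last joint's range is limited). The gripper opens to 88 mm and grips with 3 to 60 N. Pads are 19 mm wide; open, the fingers measure 130 mm over their backs; the gripper's body (78 mm by 193 mm) begins 47 mm behind the grasp point.
Start: joints at [1.634, 0.359, 0.012, 0, -1.224, -0.288], TCP at [0.15, 0.658, 0.235] pointing down, gripper open.
Joint ranges: [-3.07, 3.07], [-1.43, 2.12], [-1.02, 1.25], [-3.03, 1.67], [-3.05, -0], [-3.03, 3.03]. Speed limits (rad/s): [2.39, 2.39, 3.01, 3.14, 3.14, 3.14].

### API

Orientations are given as [roll, pitch, yaw] about the fixed x, y, z axes, in that order (R = Rz(yaw) Ry(pitch) Rx(roll)).
In Python, from station import arm gives the robot as it stands.
- The arm moves only by the tool move_arm, never from a script. Its argument "rows" is text: rows parted by semicolons, each of 7 numbers parted by spaces: the turn, a rotation vector about the tool's x, y, z in degrees, then the shift along the tool's x, y, z in m, then the finger opening in m, from 0 to 0.0876. A call has 1 to 8 rows; each row shifts and turns the commanded pose from where the row before left it, along the tool's axes as they then stand; what a row does not reach is not made up. A row lasts 1/8 s, in which the tool goes at most 62.5 mm and 10.7 degrees, less where a joint would pass 70% of its speed; a pose out of reach is approached as far as the arm can. A call is refused whole if a number of a shift passes 0.0625 or a number of a turn 10.7, either way. A call with a gripper value outside its range is refused whole. The fingers move at their own pace and stop on an object; "squeeze" is the grip in N (left out, the last holds). Time passes only in rows, so rows that do not move let the fingers close. It gives the time, the measured TCP pose, the force, the opening and the grip force at its end, in the units of the state.
- arm.get_state(): the state, without advancing time (a new reading comes with each control period).
- arm.grab_frame(name): name is "scene" or "top"; returns (picture, depth): 480x640x3 uint8, blue, green, red; 480x640 float32, m along the optical axis (not along the pixel's ray), 0 where there is no reading.
- arm.camera_model(name): a dict with "mtx" (3x3 intrinsics, pixels), "camera_from_world" (4x4, takes a point from world to camera coordinates). Camera axes: x right, y down, z forward; pixel columns grow to the right and rows downward; lengths in m; the calibration is good to about 2 mm. A picture is of the moment at which its call begins. camera_model takes no time and is no camera call.
- arm.job_done(): hands the job in; it is judged then, once.
The state is a dict: "t": time; "q": joint angles; "qd": joint speeds; "joint_efforts": joint torques, N m; "eef_pos": TCP position; "ee_rot": TCP orientation; "force": force on the tool from outside, world axes, zero at the start; "moment": the same for the moment, N m; "width": finger opening in m; "gripper_force": force on a finger pad.
Only numpy, scipy, OpenCV 4.12 (cv2) and the standard library are available. Lean on these libraries where they do the work, as an engineer would, in place of code of your own. Each camera call takes 0.05 s, during which the arm holds its last target. There are 200 camera calls.

### The job

Stand the hexagonal jar that is out on the sideboard, lid still on, in the empty well of the raised wooden jar stand, all the way down so that the well keeps it from turning. Then unscrew its tight lid anticlockwise, stop turning once the threads let go, lift it straight up, and finish while still gripping it: level, centred over the open jar and just clear of its mouth, about a finger's width, with the jar still down in its well. Leave everything else where it stands.

Things in the scene. Friction and masses are not known exactly. Their poses are not given: they have to be found in the camera images.
- jar: Clear hexagonal sweet jar, 0.28 to 0.48 kg, loose on the sideboard outside the stand. Body 60 mm across flats (69 over corners), 80 mm high to the shoulder; 106 mm high with its lid. Origin: centre of its underside, z up; x is square to a flat, as is every 60 degrees from x. Fingers can reach down past the lid and grip the body across two flats, or carry it by its lid.
- jar_rim (a point): Centre of that jar's mouth, 100 mm above its underside, at the top of a round neck 47 mm in diameter (54 mm over the thread ridges) that rises 20 mm from the shoulder. Axes as the jar's. Standing free on the table the jar would turn along with the lid, as the table holds it with less than 0.1 N m: only the well braces it.
- lid: Round steel screw lid on that jar, 50 g, 60 mm in diameter, 22 mm high. Origin: centre of its lower edge, z up. Screwed down, its origin lies 84 mm above the jar's underside on the jar's axis, 4 mm above the jar's shoulder, covering the neck by 16 mm. Three lugs inside it sit under three thread ridges on the neck, and a springy rubber liner presses on the rim.
- lid_top (a point): Centre of the lid's top, 22 mm above its lower edge. It takes 0.2 to 0.6 N m to turn, anticlockwise from above to open, at constant height if you like. Its x is within 5 degrees of the jar's x when closed. Its lugs come free after 50 to 62 degrees of turn relative to the jar (then it lifts off, before that the jar comes along) and butt on the next ridges after 86 to 100. Clockwise it soon stops.
- well: The only empty one of the stand's three hexagonal wells (which one varies). Origin: centre of its floor, on a thin felt disc. Its x points to a corner, so its flats face 30 degrees plus multiples of 60 from x. 63 mm across flats, 20 mm deep, the top 5 mm bevelled outwards at 45 degrees to 73 mm. A seated jar still turns about 5 degrees each way in it before it is held.
- stand: Pale wooden jar stand, fixed: a raised plank 94 by 345 mm with three hexagonal wells in a row along its y axis (y = -115, 0, 115 mm), well floors 45 mm and well rims 65 mm above the sideboard. Origin: centre of its underside on the sideboard top; x across, y along the row.
- jar_b: Another hexagonal jar of the same size with closed lid, standing in one of the wells; leave alone. Origin: centre of its underside.
- jar_c: Another hexagonal jar of the same size with closed lid, standing in one of the wells; leave alone. Origin: centre of its underside.
- tray: Empty stainless tray 170 x 270 mm, 18 mm high (22 mm at its two end handles, 322 mm over these); leave alone. Origin: centre of its underside.
- tin: Closed blue tin with a lever clasp, 109 x 149 mm, 86 mm high; leave alone. Origin: centre of its underside.
- mould: Dark silicone mould 125 x 185 mm, 23 mm high; leave alone. Origin: centre of its underside.
- tongs: Steel serving tongs lying flat, about 190 mm long, 60 mm wide, 20 mm high; leave alone. Origin: middle of its underside, x along it.
- tumbler_a: Crystal-look plastic tumbler, 74 mm in diameter at the rim, 95 mm high; leave alone. Origin: centre of its underside.
- tumbler_b: Crystal-look plastic tumbler, 74 mm in diameter at the rim, 95 mm high; leave alone. Origin: centre of its underside.
There are look-alikes about, which are no part of the job. There is more than one size of the lid; the one meant has the size given above.

How it is judged:
On the way, in this order (a step that is already met when the one before it is completed fails the run):
1. the jar is fully down in the empty well, upright, with its lid still screwed on (horizontal distance between jar and well below 0.006 m and z of jar in the frame of well below 0.004 m and angle between jar's own z axis and vertical below 0.06 rad and z of lid in the frame of jar below 0.0875 m and angle between the x axis of lid and the x axis of jar, either way round below 0.5 rad), for 0.3 s.
2. the lid is unscrewed to the end of its threads while the jar stays down in the well (horizontal distance between jar and well below 0.006 m and z of jar in the frame of well below 0.006 m and z of lid in the frame of jar below 0.092 m and angle between the x axis of lid and the x axis of jar, either way round above 0.8 rad).
At the end, for the whole second after the job is handed in: The robot is still gripping the lid and keeps it still, level within about 8 degrees, within 15 mm of the jar's axis, its lower edge 2 to 40 mm above the jar's rim, not touching the jar; the jar stands upright fully down in the well that was empty (within 6 mm of its centre, 4 mm of its floor) (horizontal distance between jar and well below 0.006 m and z of jar in the frame of well below 0.004 m and angle between jar's own z axis and vertical below 0.06 rad and z of lid in the frame of jar between 0.102 and 0.14 m and horizontal distance between lid and jar below 0.015 m and angle between lid's own z axis and vertical below 0.15 rad and linear speed of lid below 0.03 m/s and contact force between the fingers and lid above 1 N and contact force between lid and jar below 0.05 N); the arm keeps its last pose, push and grip.
It fails at once if another jar of the stand is moved by more than 20 mm (distance of any of jar_b, jar_c from where it was at the start of the episode above 0.02 m).
It fails at once if something else on the sideboard is moved by more than 30 mm (distance of any of tray, tin, mould, tongs, tumbler_a, tumbler_b from where it was at the start of the episode above 0.03 m).
It fails at once if the jar is tipped over (angle between jar's own z axis and vertical above 0.8 rad).
It fails at once if the lid is turned on well past the point where its threads let go, to more than 81 degrees from closed (angle between the x axis of lid and the x axis of jar, either way round above 1.42 rad and z of lid in the frame of jar below 0.095 m).
It also fails if it takes over 51 s, if anything falls off the work surface, if the arm or the gripper's body presses on something with over 40 N, if the wrist force passes 120 N, or if a joint passes its speed limit or range.

## Working session

There is one attempt and no reset: what is moved stays moved. The work goes in short steps, Python scripts to look and compute and a tool call to move; the robot and the scene stay as the last step left them, time stands still between calls to the robot, and variables do not carry over. Pictures are saved under pics/ and viewed, at most 10 in all, crops included, and the job is handed in when it is done.

Besides the shell and the picture viewer there is one more tool, called after "Call:" as name(argument=value, ...), one argument or row to a line, values as JSON. move_arm: Moves the arm, as the interface text tells. Its arguments: {"type":"object","properties":{"rows":{"type":"string"},"squeeze":{"type":"number"}},"required":["rows"]}

```bash
ls; mkdir -p pics; cat > h.py <<'E'
import numpy as np, cv2
from station import arm
def cloud(name,depth):
    m=arm.camera_model(name);K=np.array(m["mtx"]);T=np.array(m["camera_from_world"])
    v,u=np.mgrid[0:480,0:640]
    P=np.stack([(u-K[0,2])/K[0,0]*depth,(v-K[1,2])/K[1,1]*depth,depth],-1)
    W=(P-T[:3,3])@T[:3,:3]
    W[depth==0]=np.nan
    return W
def ray(name,u,v,z):
    m=arm.camera_model(name);K=np.array(m["mtx"]);T=np.array(m["camera_from_world"])
    C=-T[:3,:3].T@T[:3,3]; d=T[:3,:3].T@np.linalg.inv(K)@np.array([u,v,1.])
    return C+d*(z-C[2])/d[2]
def pix(name,p):
    m=arm.camera_model(name);K=np.array(m["mtx"]);T=np.array(m["camera_from_world"])
    c=K@(T[:3,:3]@np.array(p)+T[:3,3]); return c[:2]/c[2]
E
python3 - <<'E'
from h import *
for n in("top","scene"):
    p,d=arm.grab_frame(n); cv2.imwrite(f"pics/{n}0.png",p); np.save(f"{n}0.npy",d)
    T=np.array(arm.camera_model(n)["camera_from_world"]);print(n,-T[:3,:3].T@T[:3,3],T[2,:3],arm.camera_model(n)["mtx"])
print(arm.get_state())
E
```

```text
pics
top [0.29040467 0.02250249 1.37061264] [ 0.20093838 -0.00810441 -0.97957036] [[504.75529519   0.         318.9002104 ]
 [  0.         504.75529519 235.45568532]
 [  0.           0.           1.        ]]
scene [ 1.21846026 -0.78679818  0.86884083] [-0.50003098  0.6271931  -0.59715812] [[566.0741985    0.         324.51657056]
 [  0.         566.0741985  243.00418367]
 [  0.           0.           1.        ]]
{'t': 0.1, 'q': array([ 1.63409221e+00,  3.59339271e-01,  1.11496793e-02, -3.03815232e-04,
       -1.22410446e+00, -2.88111379e-01]), 'qd': array([-0.00065834,  0.0004541 ,  0.00202026,  0.00077165,  0.00020029,
        0.00181062]), 'joint_efforts': array([-1.58536190e-03, -5.84163845e+01,  2.93746966e+01,  7.01535702e+00,
        1.01955087e-02, -4.50017239e-05]), 'eef_pos': array([0.15040032, 0.6575925 , 0.23370135]), 'ee_rot': array([ 3.14007550e+00, -1.51757552e-04, -2.24918825e-01]), 'force': array([-0.49180123,  0.15989591, -0.35565493]), 'moment': array([-0.02834025,  0.02901381, -0.05809965]), 'gripper_force': 0.0, 'width': 0.08758674149909366}
```

View pics/top0.png

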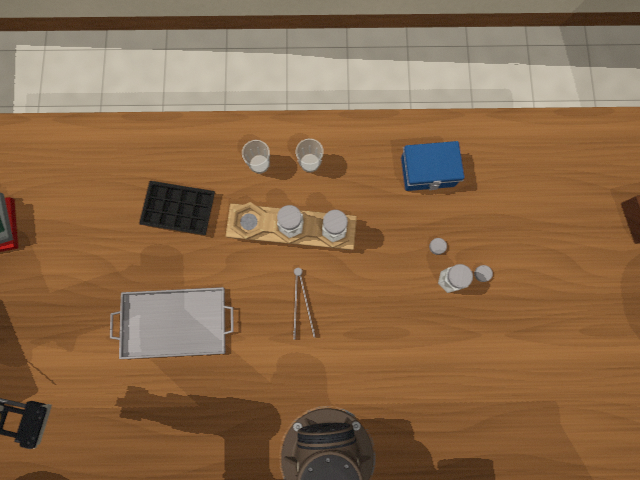

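View pics/scene0.png

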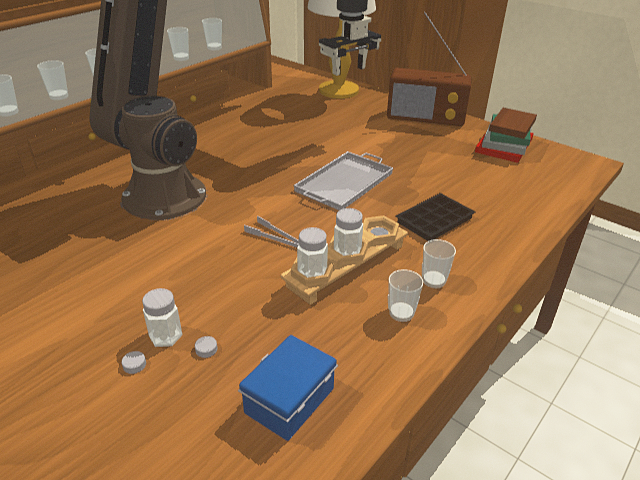

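Candidates, by top-view pixel:
- loose jar at (457,278), scene (161,315)
- stand jars at (290,220) and (335,225), which stay put
- two small loose lids at (438,246) and (484,274), decoys

I choose the loose jar. The empty well is at (248,220), the left or +y end of the stand. Next I measure and check with a close crop.

```bash
python3 - <<'E'
from h import *
cs=[]
for n,(u,v) in (("top",(457,276)),("scene",(161,318))):
    p=cv2.imread(f"pics/{n}0.png"); 
    c=p[v-37:v+38,u-33:u+33]; cs.append(cv2.resize(c,None,fx=6,fy=6,interpolation=cv2.INTER_CUBIC))
cv2.imwrite("pics/crop1.png",np.hstack(cs))
for n in("top","scene"):
    W=cloud(n,np.load(f"{n}0.npy"))
    z=W[...,2]
    near=(abs(W[...,0]-0.5)<.35)&(abs(W[...,1])<.5)
    print(n,"table z",np.nanmedian(z[near&(abs(z)<.01)]))
    m=(near&(z>.1)&(z<.115)&(W[...,1]<-.2)&(W[...,0]<.52)).astype(np.uint8)
    nn,l,s,c=cv2.connectedComponentsWithStats(m)
    for i in range(1,nn):
        if s[i,4]>30:
            q=W[l==i]; (a,b),r=cv2.minEnclosingCircle(q[:,:2].astype(np.float32)); print(" lid",s[i],a,b,r,np.median(q[:,2]))
    # stand
    m=(near&(z>.06)&(z<.069)&(abs(W[...,1]-.1)<.25)&(W[...,0]<.7)).astype(np.uint8)
    nn,l,s,c=cv2.connectedComponentsWithStats(m)
    for i in range(1,nn):
        if s[i,4]>60:
            q=W[l==i]; print(" stand",s[i],cv2.minAreaRect((q[:,:2]*1000).astype(np.float32)),np.median(q[:,2]))
    # stand jar lids
    m=(near&(z>.143)&(z<.158)).astype(np.uint8)
    nn,l,s,c=cv2.connectedComponentsWithStats(m)
    for i in range(1,nn):
        if s[i,4]>30:
            q=W[l==i]; (a,b),r=cv2.minEnclosingCircle(q[:,:2].astype(np.float32)); print(" jarlid",s[i],a,b,r,np.median(q[:,2]))
    # jar body heights
    q=W[near&(z>.02)&(z<.09)&(W[...,1]<-.2)&(W[...,0]<.46)]
    if len(q):print(" body",len(q),np.histogram(q[:,2],bins=7,range=(.02,.09))[0])
    hull=cv2.convexHull((q[:,:2]*1000).astype(np.float32))[:,0];print(np.round(hull).astype(int).tolist())
E
```

```text
top table z 0.0006140236596586547
 lid [448 264  24  24 449] 0.44335508346557617 -0.3419269621372223 0.030897054821252823 0.10672052004197259
 stand [ 230  202  121   46 1300] ((589.8504638671875, 87.56071472167969), (317.1090393066406, 98.29120635986328), 83.33404541015625) 0.06451879480348947
 jarlid [277 205  24  24 453] 0.5900352001190186 0.08747681975364685 0.030540652573108673 0.151043321307193
 jarlid [323 210  24  24 450] 0.5765383243560791 -0.027383271604776382 0.030554968863725662 0.1512137495133779
 body 189 [38 17 23 21 23 39 28]
[[459, -317], [459, -316], [457, -315], [447, -310], [436, -308], [434, -308], [431, -309], [422, -319], [410, -332], [410, -333], [410, -336], [416, -359], [417, -363], [442, -439], [448, -447], [453, -451], [456, -448], [458, -442], [459, -440]]
scene table z -0.001508128979640225
 lid [142 289  32  22 525] 0.4448722004890442 -0.3423503637313843 0.031983353197574615 0.10430236572413577
 stand [ 291  216  108   66 1089] ((594.1282958984375, 87.09786224365234), (319.1369934082031, 100.48558807373047), 84.66104888916016) 0.0631575710604761
 jarlid [336 209  27  17 343] 0.59088534116745 0.08548842370510101 0.03154889494180679 0.149291362366882
 jarlid [299 228  27  19 403] 0.5781206488609314 -0.029695073142647743 0.03170911967754364 0.14920514144365538
 body 268 [32 38 36 35 40 62 25]
[[460, -365], [459, -317], [416, -363], [418, -366], [419, -366], [424, -369], [448, -376], [453, -377], [454, -377], [460, -371], [460, -369]]
```

View pics/crop1.png

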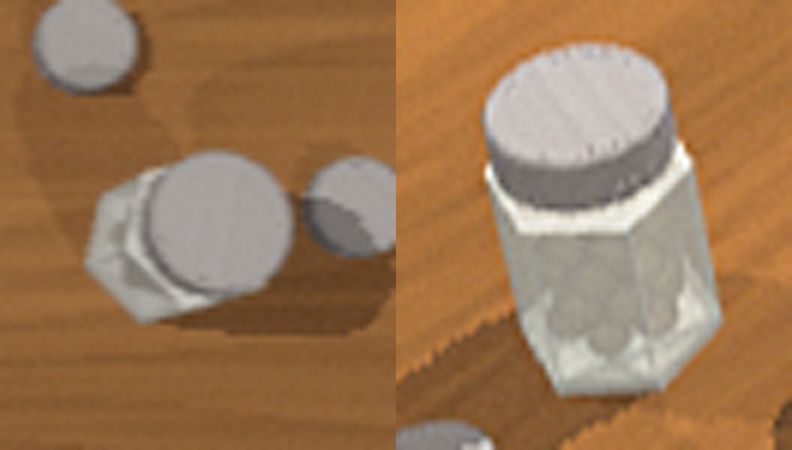

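The crop confirms a hexagonal glass body with a full-size 60 mm lid, lid centre near (0.444, -0.342). The decoy lids lie on the table. Next come the jar yaw, from its corners in both views, and the empty well.

```bash
python3 - <<'E'
from h import *
c=np.array([.444,-.342])
P={("top",0.):[(438.3,282.7),(448.2,292.7),(441.2,270.7)],("scene",0.):[(156.2,346.5),(172.3,345.7),(182,334.3)],("scene",.08):[(149.5,319),(168,319.7),(177,306.8)]}
for (n,z),L in P.items():
    for u,v in L:
        d=ray(n,u,v,z)[:2]-c; print(n,z,np.round(d,4),"r",round(float(np.hypot(*d)),4),"corner ang mod60",round(float(np.degrees(np.arctan2(d[1],d[0]))%60),1))
p=cv2.imread("pics/top0.png");q=cv2.imread("pics/scene0.png")
cv2.imwrite("pics/crop2.png",np.hstack([cv2.resize(p[192:252,220:285],None,fx=6,fy=6,interpolation=cv2.INTER_CUBIC),cv2.resize(q[203:263,350:415],None,fx=6,fy=6,interpolation=cv2.INTER_CUBIC)]))
for n in("top","scene"):
    W=cloud(n,np.load(f"{n}0.npy"));z=W[...,2]
    e=np.array([.603,.2008])
    r=np.hypot(W[...,0]-e[0],W[...,1]-e[1])
    m=(z<.055)&(z>.03)&(r<.05); qq=W[m]; print(n,m.sum(),np.median(qq[:,2]),cv2.minEnclosingCircle(qq[:,:2].astype(np.float32)))
    print(" expected px",pix(n,[*e,.045]),pix(n,[*e,.065]))
E
```

```text
top 0.0 [-0.0077  0.0297] r 0.0307 corner ang mod60 44.5
top 0.0 [-0.0352  0.0045] r 0.0355 corner ang mod60 52.7
top 0.0 [0.0251 0.0198] r 0.0319 corner ang mod60 38.3
scene 0.0 [ 0.0105 -0.0319] r 0.0336 corner ang mod60 48.2
scene 0.0 [ 0.0337 -0.0093] r 0.035 corner ang mod60 44.5
scene 0.0 [0.0235 0.0242] r 0.0337 corner ang mod60 45.9
scene 0.08 [ 0.0118 -0.0334] r 0.0355 corner ang mod60 49.5
scene 0.08 [ 0.0408 -0.0113] r 0.0424 corner ang mod60 44.5
scene 0.08 [0.0251 0.0236] r 0.0344 corner ang mod60 43.3
top 560 0.045903941218113864 ((0.6028704643249512, 0.2007390558719635), 0.049947988241910934)
 expected px [248.45821703 221.49896734] [247.47044955 219.78085432]
scene 405 0.04457188210079089 ((0.6090193390846252, 0.19925585389137268), 0.0458093099296093)
 expected px [378.38386432 232.47725468] [378.9863798  225.93607006]
```

View pics/crop2.png

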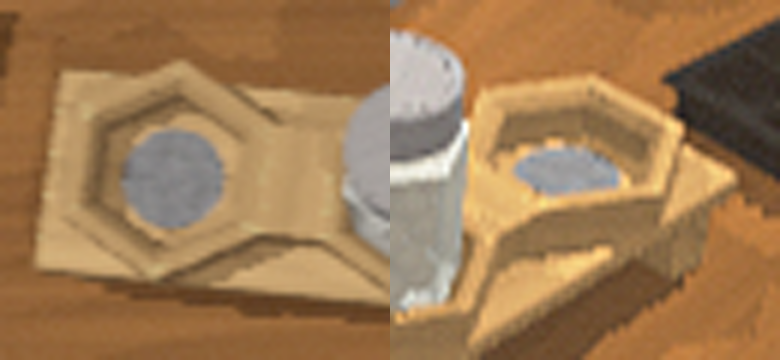

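The crop shows the empty well with its felt disc at crop (173,178), matching the expected (0.603, 0.2008). Its corners lie along the stand's ±x, and stand yaw is about -6.5°. The jar corners sit at about 45.5° mod 60 and the well's at 53.5°, so the jar needs about +8° of turn. Plan: grip it by the lid at world yaw 0, carry, seat, then unscrew in the same grip.

Call:
move_arm(
  rows="0 0 -6.45 0 0 0 0.0876; 0 0 -6.45 0 0 0 0.0876; 0 0 0 0.05 0.035 0 0.0876; 0 0 0 0.05 0.035 0 0.0876; 0 0 0 0.05 0.035 0 0.0876; 0 0 0 0.05 0.035 0 0.0876; 0 0 0 0.05 0.035 0 0.0876; 0 0 0 0.05 0.035 0 0.0876",
  squeeze=40,
)

```text
t: 1.1
eef_pos: [0.4518, 0.4467, 0.2343]
ee_rot: [3.141, 0.0, 0.001]
force: [0.5, 1.1, 0.5]
width: 0.0876
gripper_force: 0.0
```

Call:
move_arm(
  rows="0 0 0 0.02 0.058 0 0.0876; 0 0 0 0.02 0.058 0 0.0876; 0 0 0 0.02 0.058 0 0.0876; 0 0 0 0.02 0.058 0 0.0876; 0 0 0 0.02 0.058 0 0.0876; 0 0 0 0 0.06 0 0.0876; 0 0 0 0 0.06 0 0.0876; 0 0 0 0 0.06 0 0.0876",
)

```text
t: 2.1
eef_pos: [0.5503, -0.0238, 0.2344]
ee_rot: [3.142, 0.0, 0.001]
force: [0.3, -1.0, 0.2]
width: 0.0873
gripper_force: 0.0
```

Call:
move_arm(
  rows="0 0 0 -0.0177 0.053 0 0.0876; 0 0 0 -0.0177 0.053 0 0.0876; 0 0 0 -0.0177 0.053 0 0.0876; 0 0 0 -0.0177 0.053 0 0.0876; 0 0 0 -0.0177 0.053 0 0.0876; 0 0 0 -0.0177 0.053 0 0.0876; 0 0 0 0 0 0.04 0.0876; 0 0 0 0 0 0.04 0.0876",
)

```text
t: 3.1
eef_pos: [0.444, -0.3408, 0.1536]
ee_rot: [-3.142, -0.001, -0.002]
force: [0.3, 0.1, 0.2]
width: 0.0875
gripper_force: 0.0
```

```bash
python3 - <<'E'
from h import *
p,d=arm.grab_frame("scene"); cv2.imwrite("pics/a.png",cv2.resize(p[200:380,60:280],None,fx=3,fy=3,interpolation=cv2.INTER_CUBIC))
print(arm.get_state()["eef_pos"])
E
```

```text
[ 0.44120888 -0.33879994  0.14779726]
```

View pics/a.png

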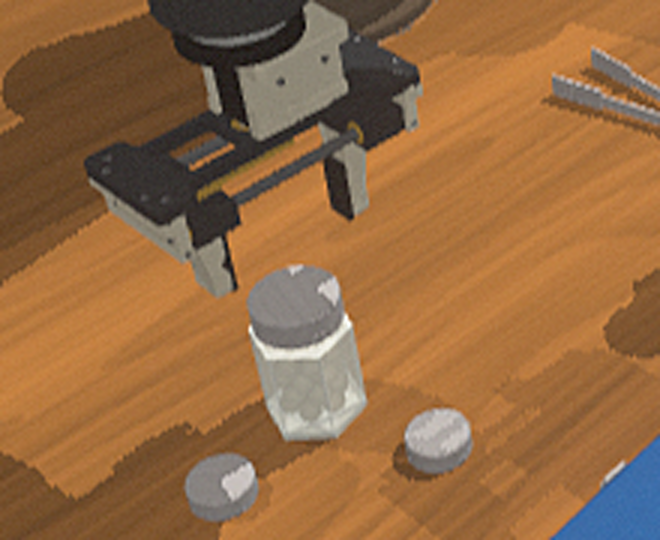

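Fingers straddle the lid in the crop: tips at (225,288) and (348,213), lid at (296,300). I'll check the midpoint numerically and the settled pose.

```bash
python3 - <<'E'
from h import *
for n in range(2):
    arm.grab_frame("top"); print(np.round(arm.get_state()["eef_pos"],4),np.round(arm.get_state()["qd"],3))
e=arm.get_state()["eef_pos"]
for s in(1,-1): print((pix("scene",[e[0],e[1]+s*.044,e[2]-.008])-[60,200])*3)
print((pix("scene",[.444,-.342,.106])-[60,200])*3)
E
```

```text
[ 0.4415 -0.3389  0.1502] [ 0.01  -0.045  0.082  0.033 -0.077 -0.   ]
[ 0.4431 -0.3396  0.153 ] [ 0.007 -0.037  0.06   0.022 -0.024 -0.002]
[339.91084534 213.11390963]
[228.29687484 280.50897274]
[292.74233625 293.2422507 ]
```

Call:
move_arm(
  rows="0 0 0 0 0 0.025 0.0876; 0 0 0 0 0 0.02 0.0876; 0 0 0 0 0 0.01 0.0876; 0 0 0 0 0 0.005 0.0876; 0 0 0 0 0 0 0.0876; 0 0 0 0 0 0 0.0876; 0 0 0 0 0 0 0.0876",
)

```text
t: 4.12
eef_pos: [0.4449, -0.34, 0.0951]
ee_rot: [3.141, -0.001, 0.0]
force: [-0.3, -0.3, -0.0]
width: 0.0874
gripper_force: 0.0
```

Call:
move_arm(
  rows="0 0 0 0 0 0 0.07; 0 0 0 0 0 0 0.064; 0 0 0 0 0 0 0.055; 0 0 0 0 0 0 0.05; 0 0 0 0 0 0 0.05; 0 0 0 0 0 0 0.05",
)

```text
t: 4.88
eef_pos: [0.4449, -0.3404, 0.0949]
ee_rot: [3.141, -0.001, 0.001]
force: [-0.5, -4.6, 1.9]
width: 0.0596
gripper_force: 40.0
```

Call:
move_arm(
  rows="0 0 0 0 0 -0.015 0.05; 0 0 0 0 0 -0.035 0.05; 0 0 0 0 0 -0.05 0.05; 0 0 0 0 0 -0.05 0.05; 0 0 0 0 0 -0.03 0.05; 0 0 0 0 0 -0.01 0.05; 0 0 0 0.006 -0.02 0 0.05; 0 0 0 0.012 -0.04 0 0.05",
)

```text
t: 5.88
eef_pos: [0.4614, -0.2792, 0.2826]
ee_rot: [-3.14, 0.003, -0.002]
force: [1.8, 0.5, -5.5]
width: 0.06
gripper_force: 40.0
```

Call:
move_arm(
  rows="0 0 0 0.016 -0.055 0 0.05; 0 0 0 0.016 -0.055 0 0.05; 0 0 0 0.016 -0.055 0 0.05; 0 0 0 0.016 -0.055 0 0.05; 0 0 0 0.016 -0.055 0 0.05; 0 0 0 0.016 -0.055 0 0.05; 0 0 0 0.016 -0.055 0 0.05; 0 0 0 0.016 -0.055 0 0.05",
)

```text
t: 6.88
eef_pos: [0.5894, 0.162, 0.2826]
ee_rot: [3.141, 0.004, 0.0]
force: [1.8, -0.9, -4.5]
width: 0.0595
gripper_force: 40.0
```

Call:
move_arm(
  rows="0 0 0 0.009 -0.03 0 0.05; 0 0 0 0.003 -0.011 0 0.05; 0 0 -4 0 0 0.02 0.05; 0 0 -4 0 0 0.03 0.05; 0 0 0 0 0 0.03 0.05; 0 0 0 0 0 0.01 0.05; 0 0 0 0 0 0 0.05; 0 0 0 0 0 0 0.05",
)

```text
t: 7.88
eef_pos: [0.6031, 0.2013, 0.1959]
ee_rot: [-3.141, -0.002, 0.14]
force: [0.8, -0.2, -4.6]
width: 0.0597
gripper_force: 40.0
```

```bash
python3 - <<'E'
from h import *
p,d=arm.grab_frame("scene"); cv2.imwrite("pics/b.png",cv2.resize(p[100:260,310:450],None,fx=3.7,fy=3.7,interpolation=cv2.INTER_CUBIC))
s=arm.get_state();print(s["eef_pos"],s["ee_rot"],s["width"],s["gripper_force"],s["force"],s["moment"],s["q"])
e=s["eef_pos"]
for z in(-.095,-.015,.011): print(z,(pix("scene",[e[0],e[1],e[2]+z])-[310,100])*3.7)
E
```

```text
[0.60307504 0.20140516 0.19599429] [-3.14086413e+00 -1.98323156e-03  1.39981450e-01] 0.05946757589281011 39.96237496845424 [ 0.1469314 -0.8270482 -4.6600059] [-0.0316771  -0.09579276 -0.01250152] [ 6.28926020e-01  3.19634407e-01 -1.35882786e-01  3.21425050e-04
 -1.11318612e+00  1.08171077e+00]
-0.095 [259.9750236  421.01176493]
-0.015 [269.59978738 316.74757693]
0.011 [272.87752687 281.24012405]
```

View pics/b.png

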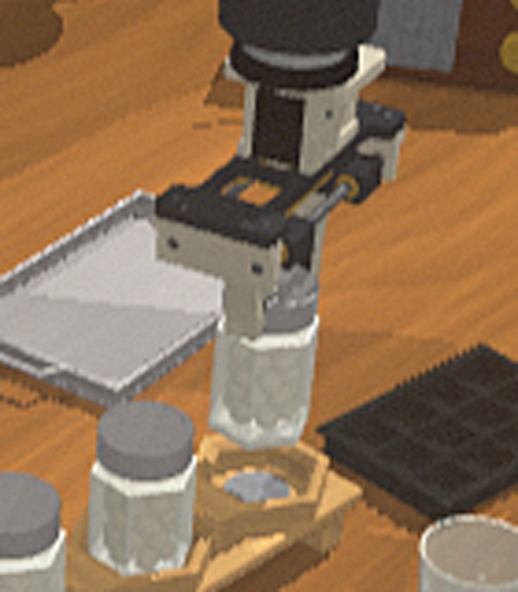

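The jar hangs over the well. Its bottom corners appear at about (212,428), (240,443), (300,443) in the crop. I'll check its yaw before lowering.

```bash
python3 - <<'E'
from h import *
p=cv2.imread("pics/b.png")
c=np.array([.603,.2013])
for u,v,z in((212,428,.101),(240,443,.101),(300,443,.101)):
    d=ray("scene",u/3.7+310,v/3.7+100,z)[:2]-c
    print(np.round(d,4),np.hypot(*d),np.degrees(np.arctan2(d[1],d[0]))%60)
h=lambda a:[np.round((pix("scene",[c[0]+.0346*np.cos(t),c[1]+.0346*np.sin(t),.101])-[310,100])*3.7).tolist() for t in np.radians(a+60*np.arange(6))]
for a in(-6.5,):print(h(a))
cv2.imwrite("pics/b2.png",cv2.resize(p[300:520,180:350],None,fx=2.7,fy=2.7,interpolation=cv2.INTER_CUBIC))
E
```

```text
[-0.0191 -0.0275] 0.0334772709166622 55.148769804425
[ 0.005  -0.0297] 0.03014616647929775 39.53858824427111
[ 0.0347 -0.004 ] 0.0349328851752456 53.349345428308595
[[300.0, 443.0], [309.0, 415.0], [270.0, 394.0], [221.0, 400.0], [210.0, 427.0], [249.0, 449.0]]
```

View pics/b2.png

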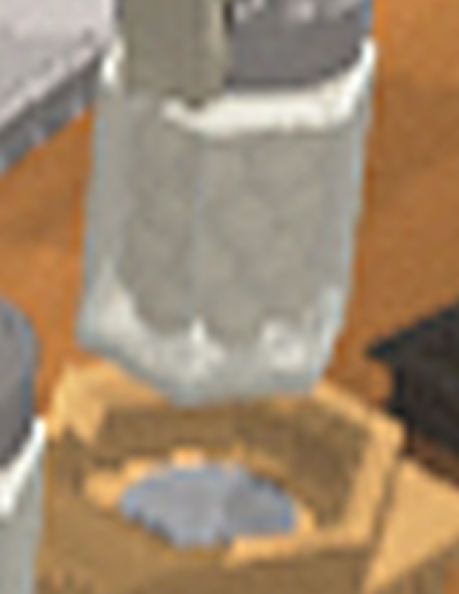

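Predicted corners for perfect alignment are (210,427), (249,449), (300,443). Mine in the zoom are (209,424), (248,449), (298,444), so the jar is aligned and centred. Lowering.

Call:
move_arm(
  rows="0 0 0 0 0 0.015 0.05; 0 0 0 0 0 0.01 0.05; 0 0 0 0 0 0.008 0.05; 0 0 0 0 0 0.006 0.05; 0 0 0 0 0 0.005 0.05; 0 0 0 0 0 0.004 0.05; 0 0 0 0 0 0.002 0.05; 0 0 0 0 0 0 0.05",
)

```text
t: 8.93
eef_pos: [0.6095, 0.204, 0.1527]
ee_rot: [-3.138, -0.017, 0.144]
force: [3.2, 1.9, 26.0]
width: 0.0598
gripper_force: 40.2
```

Call:
move_arm(
  rows="0 0 0 0 0 0.002 0.05; 0 0 0 0 0 0.002 0.05; 0 0 0 0 0 0.001 0.05; 0 0 0 0 0 0 0.05; 0 0 0 0 0 0 0.05",
)

```text
t: 9.55
eef_pos: [0.6119, 0.2057, 0.1508]
ee_rot: [-3.136, -0.024, 0.145]
force: [3.7, 5.2, 37.2]
width: 0.0596
gripper_force: 40.0
```

It caught about 10 mm high. Back off the load and look.

Call:
move_arm(
  rows="0 0 0 0 0 -0.005 0.05; 0 0 0 0 0 -0.004 0.05; 0 0 0 0 0 0 0.05; 0 0 0 0 0 0 0.05",
)

```text
t: 10.05
eef_pos: [0.6074, 0.2035, 0.1532]
ee_rot: [-3.139, -0.012, 0.142]
force: [5.1, 3.2, 10.1]
width: 0.06
gripper_force: 40.0
```

```bash
python3 - <<'E'
from h import *
a,_=arm.grab_frame("top"); p,d=arm.grab_frame("scene"); 
cv2.imwrite("pics/c.png",np.hstack([cv2.resize(p[165:255,345:425],None,fx=5,fy=5,interpolation=cv2.INTER_CUBIC),cv2.resize(a[180:270,210:290],None,fx=5,fy=5,interpolation=cv2.INTER_CUBIC)]))
s=arm.get_state();print(s["eef_pos"],s["ee_rot"],s["force"],s["moment"])
e=s["eef_pos"]
h=lambda r,z,x0,y0:[np.round((pix("scene",[x0+r*np.cos(t),y0+r*np.sin(t),z])-[345,165])*5).tolist() for t in np.radians(-6.5+60*np.arange(6))]
print("shoulder",h(.0346,e[2]-.015,e[0],e[1]));print("lidtop c",(pix("scene",[e[0],e[1],e[2]+.011])-[345,165])*5)
print("well outer bevel",h(.073/2/np.cos(np.pi/6),.065,.603,.2008))
E
```

```text
[0.60740128 0.20354029 0.15316061] [-3.13861425 -0.01203416  0.14206879] [ 6.07214404  2.04895875 10.18441398] [ 0.93136654 -2.23266511  0.07578698]
shoulder [[247.0, 210.0], [260.0, 173.0], [206.0, 145.0], [139.0, 153.0], [124.0, 190.0], [178.0, 219.0]]
lidtop c [196.5569823  134.86896141]
well outer bevel [[235.0, 341.0], [250.0, 294.0], [186.0, 259.0], [107.0, 270.0], [89.0, 315.0], [153.0, 352.0]]
```

View pics/c.png

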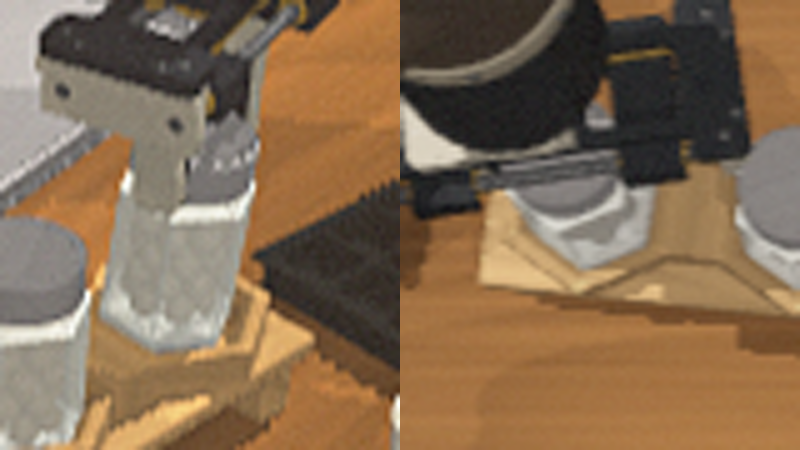

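The jar is perched on the bevel and has pivoted in the grip: its bottom lags toward -x, and the lean is visible from (165,330) to (200,190). I'll lift it free, let it settle, then compare jar and well in the same views.

Call:
move_arm(
  rows="0 0 0 0 0 -0.01 0.05; 0 0 0 0 0 -0.015 0.05; 0 0 0 0 0 -0.015 0.05; 0 0 0 0 0 -0.01 0.05; 0 0 0 0 0 0 0.05; 0 0 0 0 0 0 0.05",
)

```text
t: 10.9
eef_pos: [0.602, 0.201, 0.198]
ee_rot: [3.141, 0.001, 0.14]
force: [-0.4, 0.0, -5.2]
width: 0.0594
gripper_force: 40.0
```

```bash
python3 - <<'E'
from h import *
from scipy.optimize import least_squares
# felt centroid, start frames
px={}
for n in("top","scene"):
    p=cv2.imread(f"pics/{n}0.png").astype(int); e=pix(n,[.603,.2008,.045]).round().astype(int)
    m=np.zeros((480,640),bool); w=p[e[1]-14:e[1]+15,e[0]-14:e[0]+15]; m[e[1]-14:e[1]+15,e[0]-14:e[0]+15]=(w[...,0]>w[...,2]-3)
    k,l,s,c=cv2.connectedComponentsWithStats(m.astype(np.uint8)); i=l[e[1],e[0]]; px[n]=c[i]; print(n,"felt",s[i],c[i],"on z=.046",ray(n,*c[i],.046)[:2])
r=least_squares(lambda P:np.r_[pix("top",P)-px["top"],pix("scene",P)-px["scene"]],[.603,.2,.045]);print("tri",r.x,r.fun)
a,_=arm.grab_frame("top"); p,d=arm.grab_frame("scene"); cv2.imwrite("pics/d_top.png",a);cv2.imwrite("pics/d_scene.png",p)
cv2.imwrite("pics/d.png",np.hstack([cv2.resize(p[145:245,350:420],None,fx=6,fy=6,interpolation=cv2.INTER_CUBIC),cv2.resize(a[180:280,225:285],None,fx=6,fy=6,interpolation=cv2.INTER_CUBIC)]))
s=arm.get_state();print(s["eef_pos"],s["ee_rot"],s["force"],s["moment"])
e=s["eef_pos"]
for n,o in(("scene",[350,145]),("top",[225-70,180])):
  for z in(-.095,-.015):
    print(n,z,[np.round((pix(n,[e[0]+.0346*np.cos(t),e[1]+.0346*np.sin(t),e[2]+z])-o)*6).tolist() for t in np.radians(-6.5+60*np.arange(6))])
E
```

```text
top felt [     0      0    640    480 307061] [319.53211577 239.50833873] on z=.046 [0.55103666 0.00999962]
scene felt [371 228  17   7  81] [378.97530864 231.        ] on z=.046 [0.60120538 0.20582508]
tri [0.60584754 0.07108932 0.10388915] [-23.78067868 -24.86613565 -30.04998159   6.01102604]
[0.6020551  0.20094095 0.19781524] [3.14115266e+00 1.21536262e-03 1.39840911e-01] [ 0.27519207  0.96963616 -4.39949055] [-2.04264811e-02 -4.39081671e-02  4.49441134e-05]
scene -0.095 [[244.0, 444.0], [259.0, 398.0], [196.0, 364.0], [116.0, 374.0], [98.0, 419.0], [162.0, 454.0]]
scene -0.015 [[262.0, 273.0], [278.0, 230.0], [211.0, 197.0], [129.0, 206.0], [111.0, 249.0], [177.0, 283.0]]
top -0.095 [[553.0, 143.0], [479.0, 175.0], [468.0, 253.0], [532.0, 299.0], [607.0, 266.0], [617.0, 189.0]]
top -0.015 [[527.0, 92.0], [448.0, 125.0], [436.0, 208.0], [504.0, 256.0], [584.0, 222.0], [595.0, 140.0]]
```

View pics/d.png

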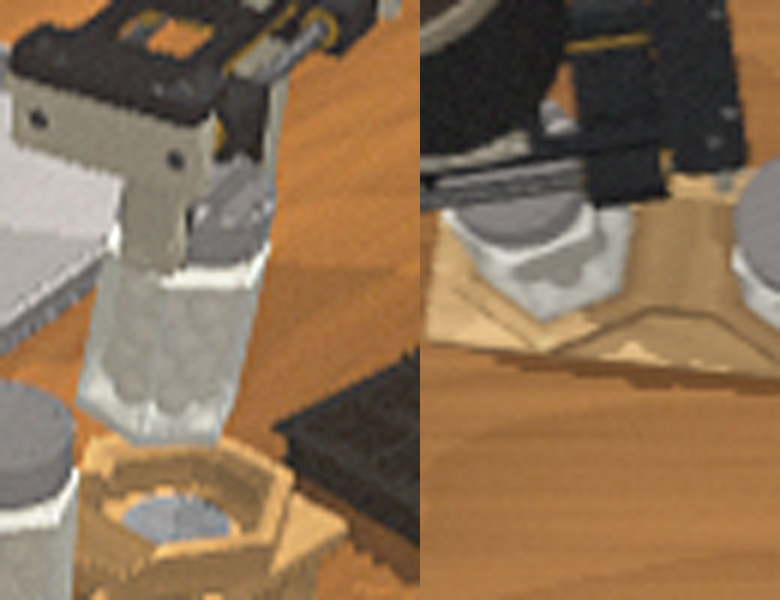

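Pivot is clear: scene bottom corners are at (78,400), (145,440), (215,440) against (98,419), (162,454), (244,444) expected when upright. Fit the tilt angle.

```bash
python3 - <<'E'
from h import *
from scipy.spatial.transform import Rotation as R
e=np.array([.602,.2009,.1978])
obs=[("scene",[350,145],4,(78,400)),("scene",[350,145],5,(145,440)),("scene",[350,145],0,(215,440)),("top",[155,180],3,(545,320))]
for deg in (0,4,6,8,10):
  ax=np.array([np.sin(.14),-np.cos(.14),0]); Rt=R.from_rotvec(-np.radians(deg)*ax)
  f=[]
  for n,o,k,uv in obs:
    t=np.radians(-6.5+60*k); q=e+Rt.apply([.0346*np.cos(t),.0346*np.sin(t),-.095]); f.append(np.round((np.array(uv)-(pix(n,q)-o)*6)/6,1).tolist())
  print(deg,f)
w=ray("top",248.8,221.7,.046);print(w)
E
```

```text
0 [[-3.3, -3.2], [-2.8, -2.4], [-4.8, -0.6], [2.1, 3.5]]
4 [[-1.0, -1.7], [-0.4, -1.7], [-2.2, -0.5], [1.9, 1.3]]
6 [[0.1, -0.9], [0.9, -1.3], [-0.9, -0.4], [1.8, 0.2]]
8 [[1.2, -0.1], [2.1, -0.8], [0.4, -0.2], [1.8, -0.9]]
10 [[2.4, 0.8], [3.3, -0.3], [1.7, 0.0], [1.7, -1.9]]
[0.6021975  0.19973799 0.046     ]
```

Call:
move_arm(
  rows="0 3.2 0 0 0 0 0.05; 0 3.1 0 0 0 0 0.05; 0 0 0 -0.0005 -0.001 0.015 0.05; 0 0 0 -0.001 0 0.012 0.05; 0 0 0 -0.001 0 0.008 0.05; 0 0 0 0 0 0 0.05; 0 0 0 0 0 0 0.05",
)

```text
t: 11.88
eef_pos: [0.6041, 0.2024, 0.1636]
ee_rot: [3.141, -0.11, 0.14]
force: [0.8, 0.9, -4.6]
width: 0.0601
gripper_force: 40.0
```

Call:
move_arm(
  rows="0 0 0 -0.0004 0 0.004 0.05; 0 0 0 -0.0003 0 0.003 0.05; 0 0 0 -0.0002 0 0.002 0.05; 0 0 0 0 0 0 0.05",
)

```text
t: 12.38
eef_pos: [0.6037, 0.2023, 0.1543]
ee_rot: [3.141, -0.11, 0.14]
force: [0.3, -0.1, -4.5]
width: 0.0598
gripper_force: 40.0
```

Call:
move_arm(
  rows="0 0 0 -0.0002 0 0.002 0.05; 0 0 0 -0.0002 0 0.002 0.05; 0 0 0 -0.0002 0 0.002 0.05; 0 0 0 0 0 0 0.05",
)

```text
t: 12.88
eef_pos: [0.6061, 0.2038, 0.1518]
ee_rot: [-3.14, -0.116, 0.141]
force: [-1.3, 2.2, 10.8]
width: 0.0599
gripper_force: 40.0
```

Call:
move_arm(
  rows="0 0 0 -0.0015 0 0 0.05; 0 0 0 -0.0015 0 0 0.05; 0 0 0 0 0 0 0.05",
)

```text
t: 13.25
eef_pos: [0.6032, 0.2035, 0.1514]
ee_rot: [-3.14, -0.117, 0.141]
force: [-1.1, 2.5, 8.9]
width: 0.0598
gripper_force: 40.0
```

Call:
move_arm(
  rows="0 0 0 0 0.0015 0 0.05; 0 0 0 0 0.0015 0 0.05; 0 0 0 0 0 0 0.05",
)

```text
t: 13.62
eef_pos: [0.6026, 0.2014, 0.1492]
ee_rot: [-3.138, -0.114, 0.14]
force: [0.0, 8.7, 1.1]
width: 0.0602
gripper_force: 40.0
```

Dropping in (z falls, lateral wall contact in y). Ease y back a little and go down.

Call:
move_arm(
  rows="0 0 0 0 -0.001 0 0.05; 0 0 0 -0.0002 0 0.002 0.05; 0 0 0 -0.0002 0 0.002 0.05; 0 0 0 0 0 0 0.05",
)

```text
t: 14.12
eef_pos: [0.6022, 0.2019, 0.1446]
ee_rot: [-3.139, -0.113, 0.14]
force: [0.8, 6.7, -2.0]
width: 0.06
gripper_force: 40.0
```

Call:
move_arm(
  rows="0 0 0 0 -0.001 0 0.05; 0 0 0 -0.0002 0 0.002 0.05; 0 0 0 -0.0002 0 0.002 0.05; 0 0 0 0 0 0.001 0.05; 0 0 0 0 0 0 0.05",
)

```text
t: 14.75
eef_pos: [0.6023, 0.2025, 0.1397]
ee_rot: [-3.14, -0.113, 0.14]
force: [0.5, 5.0, -0.2]
width: 0.0597
gripper_force: 40.0
```

Call:
move_arm(
  rows="0 0 0 -0.0002 0 0.002 0.05; 0 0 0 0 -0.0005 0.001 0.05; 0 0 0 0 0 0 0.05",
)

```text
t: 15.12
eef_pos: [0.6038, 0.2027, 0.139]
ee_rot: [-3.14, -0.116, 0.141]
force: [1.1, 1.9, 10.2]
width: 0.06
gripper_force: 40.0
```

Seated: the bottom reads about 0.045 and force builds. Release, level the tool, regrip squarely.

Call:
move_arm(
  rows="0 0 0 0 0 0 0.07; 0 0 0 0 0 -0.002 0.0876; 0 0 0 0 0 -0.002 0.0876; 0 -3.2 0 0 0 0 0.0876; 0 -3.1 0 0 0 0 0.0876; 0 0 0 0 0 0 0.0876; 0 0 0 0 0 0 0.0876",
)

```text
t: 16.0
eef_pos: [0.6005, 0.2011, 0.1396]
ee_rot: [3.141, -0.0, 0.14]
force: [-0.2, 0.1, -1.0]
width: 0.0872
gripper_force: 0.0
```

```bash
python3 - <<'E'
from h import *
a,da=arm.grab_frame("top"); p,d=arm.grab_frame("scene")
cv2.imwrite("pics/e.png",np.hstack([cv2.resize(p[165:255,345:425],None,fx=5,fy=5,interpolation=cv2.INTER_CUBIC),cv2.resize(a[180:270,210:290],None,fx=5,fy=5,interpolation=cv2.INTER_CUBIC)]))
s=arm.get_state();print(s["t"],s["eef_pos"],s["ee_rot"],s["force"],s["moment"])
# lid top visible height + white shoulder
for n,dd in(("top",da),("scene",d)):
    W=cloud(n,dd);r=np.hypot(W[...,0]-.603,W[...,1]-.2015)
    m=(r<.034)&(W[...,2]>.14)&(W[...,2]<.158);print(n,m.sum(),np.round(np.nanpercentile(W[m][:,2],[10,50,90]),4) if m.sum() else "")
c=[.603,.2015]
print([np.round((pix("scene",[c[0]+.0346*np.cos(t),c[1]+.0346*np.sin(t),.125])-[345,165])*5).tolist() for t in np.radians(-6.5+60*np.arange(6))])
E
```

```text
16.1 [0.60031519 0.20119993 0.1399363 ] [ 3.14133737e+00 -2.02962346e-04  1.40083761e-01] [-0.61938749 -0.15807524  0.32940854] [-0.0792379   0.07301243  0.07458323]
top 131 [0.1457 0.1508 0.1548]
scene 176 [0.1435 0.1489 0.1508]
[[235.0, 232.0], [247.0, 194.0], [194.0, 166.0], [127.0, 174.0], [112.0, 211.0], [166.0, 240.0]]
```

View pics/e.png

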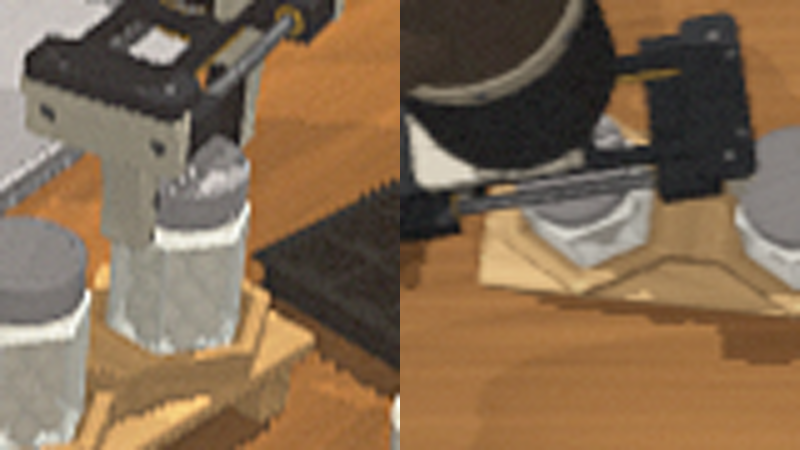

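Both views show the jar upright in the well, and its lid-top height (0.151/0.149) matches its seated neighbours. Grip the lid harder, centred a touch further in x, and start unscrewing.

Call:
move_arm(
  rows="0 0 0 0.002 0 0 0.08; 0 0 0 0 0 0 0.065; 0 0 0 0 0 0 0.055; 0 0 0 0 0 0 0.05; 0 0 0 0 0 0 0.05; 0 0 0 0 0 0 0.05",
  squeeze=55,
)

```text
t: 16.85
eef_pos: [0.6028, 0.2014, 0.1402]
ee_rot: [3.141, 0.0, 0.14]
force: [-0.1, -2.8, 1.8]
width: 0.0596
gripper_force: 55.0
```

Call:
move_arm(
  rows="0 0 -4 0 0 0 0.05; 0 0 -4 0 0 0 0.05; 0 0 -4 0 0 0 0.05; 0 0 -4 0 0 0 0.05; 0 0 -4 0 0 0 0.05; 0 0 0 0 0 0 0.05",
)

```text
t: 17.6
eef_pos: [0.6029, 0.2019, 0.1401]
ee_rot: [-3.141, -0.001, 0.488]
force: [0.8, -0.7, 1.3]
width: 0.0594
gripper_force: 55.0
```

```bash
python3 -c "
from h import *
s=arm.get_state();print(s['eef_pos'],s['ee_rot'],s['force'],s['moment'])"
```

```text
[0.60289774 0.20191301 0.14014285] [-3.14133719e+00 -5.00346915e-04  4.88487795e-01] [ 0.78330978 -0.70190543  1.29366218] [-0.36585135 -0.01742118  0.00654692]
```

Call:
move_arm(
  rows="0 0 -4 0 0 0 0.05; 0 0 -4 0 0 0 0.05; 0 0 -4 0 0 0 0.05; 0 0 -4 0 0 0 0.05",
)

```text
t: 18.1
eef_pos: [0.6029, 0.2014, 0.1406]
ee_rot: [3.141, -0.0, 0.768]
force: [-0.3, -2.3, 4.1]
width: 0.0591
gripper_force: 55.0
```

```bash
python3 - <<'E'
from h import *
s=arm.get_state();print(s['ee_rot'],s['force'],s['moment'],s['qd'][5],s['joint_efforts'][5])
p,d=arm.grab_frame("scene");cv2.imwrite("pics/f.png",p)
q=cv2.imread("pics/d_scene.png")
s=arm.get_state();print(s['ee_rot'],s['moment'],s['joint_efforts'][5])
E
```

```text
[ 3.14111639e+00 -1.42564229e-04  7.68478550e-01] [-0.28812831 -2.2652345   4.09761823] [-1.2491533   0.11738841 -0.27203159] 0.5555156796369962 -0.6431318633258343
[ 3.14111309e+00 -1.35138678e-04  7.71874823e-01] [-1.121974    0.08767523 -0.11996098] -0.4389727860689163
```

The resisting moment of about -0.27 N m while turning shows the threads are moving. Continue to 60°.

Call:
move_arm(
  rows="0 0 -4 0 0 0 0.05; 0 0 -4 0 0 0 0.05; 0 0 -4 0 0 0 0.05; 0 0 -4 0 0 0 0.05; 0 0 -4 0 0 0 0.05; 0 0 -4 0 0 0 0.05",
)

```text
t: 18.9
eef_pos: [0.6036, 0.2019, 0.1413]
ee_rot: [3.14, -0.001, 1.187]
force: [-0.4, -3.2, 8.2]
width: 0.0592
gripper_force: 55.0
```

```bash
python3 -c "
from h import *
s=arm.get_state();print(s['ee_rot'],s['force'],s['moment'],s['qd'][5],s['joint_efforts'][5])"
```

```text
[ 3.13992495e+00 -1.28041661e-03  1.18703248e+00] [-0.35745133 -3.23982502  8.22523029] [-1.06800361  0.15050057 -0.23900351] 0.5533541820084052 -0.6467394903302193
```

Call:
move_arm(
  rows="0 0 -3 0 0 0 0.05; 0 0 -3 0 0 0 0.05",
)

```text
t: 19.15
eef_pos: [0.6036, 0.2016, 0.1414]
ee_rot: [3.14, -0.001, 1.291]
force: [0.5, -3.8, 7.3]
width: 0.0594
gripper_force: 55.0
```

```bash
python3 -c "
from h import *
s=arm.get_state();print(s['ee_rot'],s['force'],s['moment'],s['qd'][5],s['joint_efforts'][5])"
```

```text
[ 3.13973560e+00 -6.46265004e-04  1.29108603e+00] [ 0.46877782 -3.84084646  7.33583089] [-1.47627493  0.0091064  -0.23883388] 0.4161589898638463 -0.4745130054652691
```

Turned 66°. Test with a small gentle lift.

Call:
move_arm(
  rows="0 0 0 0 0 -0.001 0.05; 0 0 0 0 0 -0.001 0.05; 0 0 0 0 0 -0.001 0.05; 0 0 0 0 0 0 0.05",
)

```text
t: 19.65
eef_pos: [0.6024, 0.2018, 0.1424]
ee_rot: [-3.141, 0.0, 1.291]
force: [1.2, 0.2, -2.7]
width: 0.0592
gripper_force: 55.0
```

```bash
python3 -c "
from h import *
s=arm.get_state();print(s['ee_rot'],s['force'],s['moment'],s['qd'][5],s['joint_efforts'][5])"
```

```text
[-3.14064766e+00  4.26259215e-04  1.29136077e+00] [ 1.23818322  0.15465552 -2.74108282] [-0.31461369 -0.49637975  0.05127864] 0.0011755945719526572 -0.017545102746225893
```

Still a pull of about 2.2 N beyond the lid's weight, so turn a little more (70° in all) and test again.

Call:
move_arm(
  rows="0 0 -2 0 0 0 0.05; 0 0 -2 0 0 0 0.05; 0 0 0 0 0 0 0.05; 0 0 0 0 0 0 0.05",
)

```text
t: 20.15
eef_pos: [0.6027, 0.2017, 0.143]
ee_rot: [-3.142, -0.0, 1.362]
force: [0.6, -1.5, -2.1]
width: 0.0593
gripper_force: 55.0
```

Call:
move_arm(
  rows="0 0 0 0 0 -0.001 0.05; 0 0 0 0 0 -0.001 0.05; 0 0 0 0 0 0 0.05; 0 0 0 0 0 0 0.05",
)

```text
t: 20.65
eef_pos: [0.6028, 0.2017, 0.1451]
ee_rot: [3.141, -0.0, 1.362]
force: [0.1, -1.3, -0.8]
width: 0.0595
gripper_force: 55.0
```

Only the lid's weight remains, so it is free. Lift straight up to about 15 mm above the rim.

Call:
move_arm(
  rows="0 0 0 0 0 -0.003 0.05; 0 0 0 0 0 -0.005 0.05; 0 0 0 0 0 -0.006 0.05; 0 0 0 0 0 -0.006 0.05; 0 0 0 0 0 -0.004 0.05; 0 0 0 0 0 -0.002 0.05; 0 0 0 0 0 0 0.05; 0 0 0 0 0 0 0.05",
)

```text
t: 21.65
eef_pos: [0.6027, 0.2017, 0.1708]
ee_rot: [-3.141, 0.0, 1.362]
force: [1.2, 0.4, -0.3]
width: 0.0593
gripper_force: 55.0
```

```bash
python3 - <<'E'
from h import *
p,d=arm.grab_frame("scene");a,_=arm.grab_frame("top")
cv2.imwrite("pics/g.png",np.hstack([cv2.resize(p[155:255,345:425],None,fx=5,fy=5,interpolation=cv2.INTER_CUBIC),cv2.resize(a[170:270,210:290],None,fx=5,fy=5,interpolation=cv2.INTER_CUBIC)]))
s=arm.get_state();print(s['t'],s['eef_pos'],s['ee_rot'],s['force'],s['moment'],s['width'],s['gripper_force'],np.abs(s['qd']).max())
W=cloud("scene",d);m=np.hypot(W[...,0]-.603,W[...,1]-.2015)<.05
print(np.histogram(W[m][:,2],bins=np.arange(.04,.2,.006)))
# shoulder (white) and body of jar compared with frame before unscrewing (f: 36 deg turned, seated)
f=cv2.imread("pics/f.png"); y,x=slice(205,240),slice(364,396)
print("jar-body diff vs seated frame",np.abs(f[y,x].astype(int)-p[y,x]).mean(axis=(1,2)).round(0))
E
```

```text
21.75 [0.60264778 0.20165266 0.17077143] [-3.14125303e+00  3.08992390e-04  1.36172963e+00] [ 0.3580951   0.21537791 -0.97008147] [-0.03531225 -0.08923774 -0.01745944] 0.05927015495326414 54.997537611052394 0.002350131403354161
(array([ 54,  42,  51, 204, 109,  55,  48,  47,  51,  47,  60,  48,  60,
       123,  76,  64,  48,  32,   0,   8,  51,  75,  94, 243,  42,  47]), array([0.04 , 0.046, 0.052, 0.058, 0.064, 0.07 , 0.076, 0.082, 0.088,
       0.094, 0.1  , 0.106, 0.112, 0.118, 0.124, 0.13 , 0.136, 0.142,
       0.148, 0.154, 0.16 , 0.166, 0.172, 0.178, 0.184, 0.19 , 0.196]))
jar-body diff vs seated frame [38. 41. 42. 32. 26. 27. 31. 24. 12.  5.  4.  3.  3.  3.  4.  3.  2.  2.
  3.  3.  3.  3.  2.  3.  3.  3.  3.  3.  3.  2.  2.  3.  2.  3.  3.]
```

The jar body is unchanged from the seated frame. The cloud shows the neck ending at about 0.145, a gap, then the lid above 0.155. The tool carries only the lid's weight and is still, so I'm handing in.

```bash
python3 -c "
from h import *
print(arm.job_done())"
```

```text
the job is handed in; nothing more can be done
None
```

The jar is down in the formerly empty well, and its lid is unscrewed and gripped level about 15 mm above the mouth. I handed the job in at about 22 s of the 51 s, and the hand-in gave no verdict.

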